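Feel along the gold line

TASK

Check the new gold line on the black board by touch: with the closed fingertips pointing down, stroke lightly along the whole line, from the round dot to the crossbar, keeping to the line and keeping contact all the way, then lift clear. The board lies on a sprung stand: press so gently that the springs give a little but come nowhere near bottoming out, and touch the board nowhere else. Pick up nothing: leave the board on its stand, and do not disturb the little jar standing on it or the things around it.

Things in the scene. Friction and masses are not known exactly. Their poses are not given: they have to be found in the camera images.
- line_0 (a point): START of the gold line, on the board's top face: the middle of a round gold dot 16 mm across. z is the height of the board's top face (about 44 mm above the table while nothing presses on it).
- line_1 (a point): point 1 of 8 along the middle of the gold line, on the board's top face; neighbouring points lie about 30 mm apart and the smooth line between them departs from the straight one by under 3 mm.
- line_2 (a point): point 2 of 8 along the middle of the gold line, on the board's top face; neighbouring points lie about 30 mm apart and the smooth line between them departs from the straight one by under 3 mm.
- line_3 (a point): point 3 of 8 along the middle of the gold line, on the board's top face; neighbouring points lie about 30 mm apart and the smooth line between them departs from the straight one by under 3 mm.
- line_4 (a point): point 4 of 8 along the middle of the gold line, on the board's top face; neighbouring points lie about 30 mm apart and the smooth line between them departs from the straight one by under 3 mm.
- line_5 (a point): point 5 of 8 along the middle of the gold line, on the board's top face; neighbouring points lie about 30 mm apart and the smooth line between them departs from the straight one by under 3 mm.
- line_6 (a point): point 6 of 8 along the middle of the gold line, on the board's top face; neighbouring points lie about 30 mm apart and the smooth line between them departs from the straight one by under 3 mm.
- line_7 (a point): point 7 of 8 along the middle of the gold line, on the board's top face; neighbouring points lie about 30 mm apart and the smooth line between them departs from the straight one by under 3 mm.
- line_8 (a point): END of the gold line, on the board's top face: the middle of a gold crossbar 32 mm long and 4 mm wide.
- board: black lacquered board, 166 x 318 x 12 mm (own x, y, z), loose on a sprung platen between orange corner lips (5 mm lower than its top, 2 mm play), turned any way round. Origin: centre of its underside; z up. A practically flush gold line (4 mm wide, under 1.5 mm proud) winds in an S over its top from the dot near the -y end to the crossbar near the +y end, within 27 mm of the long centre line.
- platen (a joint): how far the platen, and the board on it, is pushed down against its springs (m): 0 up and free, 0.010 bottomed out. It starts to sink at about 1 N of push and takes 0.7 N more for each mm; it rises again by itself and never tilts.
- platen_top (a point): centre of the platen's upper face, on which the board lies (32 mm above the table at rest). The stand's foot under it is bolted down.
- jar_yellow: small glass jar with a yellow lid, 38 mm wide, 46 mm high, standing loose on the board 60 to 75 mm (centre) from the middle of the line. Origin: centre of its underside. Stays where it is.
- jar_red: glass jar with a red lid, 52 mm wide, 70 mm high, loose on the table. Origin: centre of its underside. Bystander.
- jar_black: glass jar with a black lid, 48 mm wide, 62 mm high, loose on the table. Origin: centre of its underside. Bystander.
- jar_grey: glass jar with a grey-green lid, 66 mm wide, 82 mm high, loose on the table. Origin: centre of its underside. Bystander.
- sand_block: grey sanding block, 48 x 74 x 28 mm, loose on the table. Origin: centre of its underside. Bystander.
- tape: roll of masking tape lying flat, 104 mm wide, 25 mm high, loose on the table. Origin: centre of its underside. Bystander.
- brush: small flat brush with a dark red handle, 189 x 23 x 11 mm, long side its own x, loose on the table. Origin: centre of its underside. Bystander.

How it is judged:
On the way, in this order (a step that is already met when the one before it is completed fails the run):
1. the fingertips touch the board at the dot (tool axis within 13 mm of it) (contact force between the fingers and board above 0.3 N and horizontal distance between the grasp point and line_0 below 0.013 m), for 0.04 s.
2. the fingertips touch the board at point 1 of the line (tool axis within 13 mm of it) (contact force between the fingers and board above 0.3 N and horizontal distance between the grasp point and line_1 below 0.013 m), for 0.04 s.
3. the fingertips touch the board at point 2 of the line (tool axis within 13 mm of it) (contact force between the fingers and board above 0.3 N and horizontal distance between the grasp point and line_2 below 0.013 m), for 0.04 s.
4. the fingertips touch the board at point 3 of the line (tool axis within 13 mm of it) (contact force between the fingers and board above 0.3 N and horizontal distance between the grasp point and line_3 below 0.013 m), for 0.04 s.
5. the fingertips touch the board at point 4 of the line (tool axis within 13 mm of it) (contact force between the fingers and board above 0.3 N and horizontal distance between the grasp point and line_4 below 0.013 m), for 0.04 s.
6. the fingertips touch the board at point 5 of the line (tool axis within 13 mm of it) (contact force between the fingers and board above 0.3 N and horizontal distance between the grasp point and line_5 below 0.013 m), for 0.04 s.
7. the fingertips touch the board at point 6 of the line (tool axis within 13 mm of it) (contact force between the fingers and board above 0.3 N and horizontal distance between the grasp point and line_6 below 0.013 m), for 0.04 s.
8. the fingertips touch the board at point 7 of the line (tool axis within 13 mm of it) (contact force between the fingers and board above 0.3 N and horizontal distance between the grasp point and line_7 below 0.013 m), for 0.04 s.
9. the fingertips touch the board at the crossbar (tool axis within 13 mm of it) (contact force between the fingers and board above 0.3 N and horizontal distance between the grasp point and line_8 below 0.013 m), for 0.04 s.
At the end, for the whole second after the job is handed in: The line has been stroked from dot to crossbar: contact at all nine points in order, each within 13 mm. The board lies flat in its place on the platen (within 6 mm sideways, not raised 4 mm), the platen has risen again (within 2 mm) and every bystander is within 20 mm of where it was (z of board in the frame of platen_top between -0.003 and 0.004 m and horizontal distance between board and platen_top below 0.006 m and value of joint platen below 0.002 m and distance of each of jar_yellow, jar_red, jar_black, jar_grey, sand_block, tape, brush from where it was at the start of the episode below 0.02 m); the robot touches nothing.
It fails at once if the board is pressed too hard: the platen sinks more than 8.5 mm (value of joint platen above 0.0085 m).
It fails at once if the fingers touch the board away from the line (tool axis more than 30 mm from every point of it) (contact force between the fingers and board above 0.5 N and not (horizontal distance between the grasp point and line_0 below 0.03 m or horizontal distance between the grasp point and line_1 below 0.03 m or horizontal distance between the grasp point and line_2 below 0.03 m or horizontal distance between the grasp point and line_3 below 0.03 m or horizontal distance between the grasp point and line_4 below 0.03 m or horizontal distance between the grasp point and line_5 below 0.03 m or horizontal distance between the grasp point and line_6 below 0.03 m or horizontal distance between the grasp point and line_7 below 0.03 m or horizontal distance between the grasp point and line_8 below 0.03 m)).
It fails at once if the board is lifted off the platen or pushed out of its place (z of board in the frame of platen_top above 0.006 m or horizontal distance between board and platen_top above 0.01 m).
It fails at once if a bystander is shifted or lifted by more than 20 mm (distance of any of jar_yellow, jar_red, jar_black, jar_grey, sand_block, tape, brush from where it was at the start of the episode above 0.02 m).
It also fails if it takes over 45 s, if anything falls off the work surface, if the arm or the gripper's body presses on something with over 40 N, if the wrist force passes 120 N, or if a joint passes its speed limit or range.

ROBOT

A 6-joint arm with a two-finger parallel gripper is mounted at the origin on a cart in front of the work surface, level with it; the furniture and walls round the work are solid. World frame = base frame: x ahead of the robot, y to its left, z up, the work surface at z = 0. Lengths are in m, angles in rad, forces in N, time in s.
With the tool pointing down it reaches from about 0.25 to 0.725 m from the base axis. Payload 4 kg.
Tool frame: the origin (TCP) lies at the very end of the fingers, on their centre line; the grasp point (between the pads) lies 19 mm behind it; z points along the fingers, y is the line along which they close (so a half turn about z gives the same grasp; the last joint's range is limited). The gripper opens to 85 mm and grips with 20 to 120 N. Pads are 22 mm wide; open, the fingers measure 114 mm over their backs; the gripper's body (76 mm by 85 mm) begins 54 mm behind the grasp point. The pads swing forward as they close: fully open they stand 13 mm farther back than shut.
Start: joints at [1.344, 0.241, 0.005, 1.335, 0, 1.571], TCP at [0.112, 0.487, 0.231] pointing down, gripper open.
Joint ranges: [-2.72, 2.72], [-1.05, 1.87], [-1.09, 1.28], [-1.99, 2.15], [-1.42, 1.44], [-3.14, 3.14]. Speed limits (rad/s): [2.79, 2.79, 3.14, 3.14, 3.14, 3.14].

INTERFACE

Orientations are given as a unit quaternion [x, y, z, w].
In Python, from workcell import bot, vision, workorder, boxes_of gives the robot as it stands.
- The arm moves only by the tool send_rows, never from a script. Its argument "motion" is text: rows parted by semicolons, each of 5 numbers parted by spaces: the closure, from -1 (fully open) to 1 (shut), so that 0 is half open, then the shift along the tool's x, y, z in cm, then the turn about the tool's z in rad. In form: claw x y z twist; .... A call has 1 to 5 rows; each row is the pose to reach, as a shift and turn from the pose commanded when the call began, along the tool's axes at that moment; what a row does not reach only later rows make up. A row lasts 1/10 s, in which the tool goes at most 50 mm and 8.59 degrees, less where a joint would pass 70% of its speed; a pose out of reach is approached as far as the arm can. A call with a gripper value outside its range is refused whole. The fingers move at their own pace and stop on an object; the grip force is fixed at half the most. Time passes only in rows, so rows that repeat a pose let the fingers close. It gives the time, the measured TCP pose, the force, the opening and the grip force at its end, in the units of the state.
- bot.get_obs(): the state, without advancing time (a new reading comes with each control period).
- vision.camera(name): name is "side" or "top"; returns the picture (384x512x3 uint8, red, green, blue); there is no depth.
- vision.camera_model(name): a dict with "fov_y" (degrees; the focal length in pixels is half the picture's height over the tangent of half this angle, whatever the lens; pixels are square), "cx", "cy" (the principal point, pixels), "world_from_camera" (4x4, takes a point from camera to world coordinates). Camera axes: x right, y down, z forward; pixel columns grow to the right and rows downward; lengths in m; the calibration is good to about 2 mm. A picture is of the moment at which its call begins. camera_model takes no time and is no camera call.
- workorder.job_done(): hands the job in; it is judged then, once.
Trained networks look in the newest picture that a camera, given by its name, has taken for a name from the list of things; names that differ only in an ending like _2 or _b are one class to them, and where a whole thing is asked for, a point or a joint stands for the part that bears it (a point fixed in the world has none). Each returns a list of dicts, best first, with "conf" (0 to 1); they miss things now and then, are a little off and sometimes report something else, mostly with a low value. They report only what shows in the picture. A call takes as long as a camera call.
- boxes_of(camera, target): "rect" ([centre column, centre row, width, height] in pixels, round what is visible of it).
The state is a dict: "clock": time; "joint_pos": joint angles; "joint_vel": joint speeds; "tau": joint torques, N m; "eef_pos": TCP position; "tool_rot": TCP orientation; "ft_force": force on the tool from outside, world axes, zero at the start; "ft_torque": the same for the moment, N m; "grip_width": finger opening in m; "grasp_force": force on a finger pad.
Only numpy, scipy, OpenCV 4.12 (cv2) and the standard library are available. Lean on these libraries where they do the work, as an engineer would, in place of code of your own. Each camera call takes 0.05 s, during which the arm holds its last target. There are 200 camera calls.

## Working session

There is one attempt and no reset: what is moved stays moved. The work goes in short steps, Python scripts to look and compute and a tool call to move; the robot and the scene stay as the last step left them, time stands still between calls to the robot, and variables do not carry over. Pictures are saved under pics/ and viewed, at most 10 in all, crops included, and the job is handed in when it is done.

Besides the shell and the picture viewer there is one more tool, called after "Emit:" as name(argument=value, ...), one argument or row to a line, values as JSON. send_rows: Moves the arm, as the interface text tells. Its arguments: {"type":"object","properties":{"motion":{"type":"string"}},"required":["motion"]}

```bash
mkdir -p pics; python3 - <<'E'
from workcell import bot, vision
import cv2
for n in ("top","side"):
    im=vision.camera(n); cv2.imwrite(f"pics/{n}0.png",im[:,:,::-1])
    print(n,vision.camera_model(n))
print(bot.get_obs())
E
```

```text
top {'fov_y': 49.6269951550361, 'cx': 249.51542364097142, 'cy': 199.76009252170653, 'world_from_camera': array([[ 0.07532132, -0.97656891,  0.20159333,  0.26614005],
       [-0.99714875, -0.07283463,  0.01973537, -0.0224061 ],
       [-0.00458998, -0.20250503, -0.97927046,  1.3324552 ],
       [ 0.        ,  0.        ,  0.        ,  1.        ]])}
side {'fov_y': 51.817597040937066, 'cx': 259.71403227050246, 'cy': 194.6450467331542, 'world_from_camera': array([[-0.8871955 , -0.2428021 ,  0.39234078,  0.02494624],
       [-0.46113472,  0.43812531, -0.7716223 ,  0.93470243],
       [ 0.01545709, -0.86550179, -0.50066729,  0.67890659],
       [ 0.        ,  0.        ,  0.        ,  1.        ]])}
{'clock': 0.1, 'joint_pos': array([1.34400308e+00, 2.41300283e-01, 3.82841047e-03, 1.33517552e+00,
       3.52539007e-05, 1.57080315e+00]), 'joint_vel': array([ 8.50283664e-04, -7.89028459e-04,  2.92695448e-03, -8.17308897e-04,
       -8.91663581e-05,  4.18252117e-04]), 'tau': array([-4.88181126e-05, -3.73138189e+01,  2.53009701e+01,  1.08111350e-02,
        5.64360641e-05, -9.81450334e-07]), 'eef_pos': array([0.11228834, 0.48664285, 0.23050897]), 'tool_rot': array([ 1.13157112e-01,  9.93576676e-01, -9.17596280e-04, -1.22238327e-04]), 'ft_force': array([-0.13318163, -0.38382214,  0.73799883]), 'ft_torque': array([-0.04873291, -0.02281597, -0.00616669]), 'grasp_force': 0.0, 'grip_width': 0.08519182708623928}
```

View pics/top0.png

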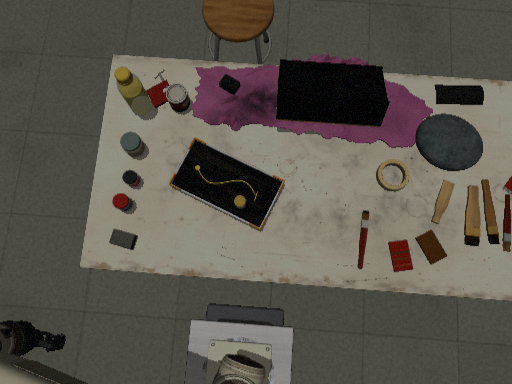

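View pics/side0.png

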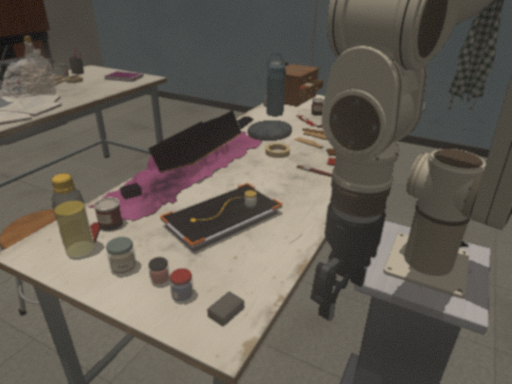

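Top view: the dot is at about (197,168), the S-line runs to the crossbar at about (255,196), and the yellow jar is at (240,202). Next I'll segment the line in both views and intersect it with z = 0.044.

```bash
cat >h.py <<'E'
import numpy as np, cv2
from workcell import bot, vision
def ray(n,uv,z=0.044):
    m=vision.camera_model(n); T=m["world_from_camera"]; f=192/np.tan(np.radians(m["fov_y"]/2))
    uv=np.atleast_2d(uv).astype(float)
    d=np.c_[(uv[:,0]-m["cx"])/f,(uv[:,1]-m["cy"])/f,np.ones(len(uv))]@T[:3,:3].T
    o=T[:3,3]; return o+d*((z-o[2])/d[:,2])[:,None]
E
python3 - <<'E'
from h import *
np.set_printoptions(precision=4,suppress=True)
R={"top":(160,130,295,235),"side":(160,180,290,245)}
for n in R:
    im=cv2.imread(f"pics/{n}0.png"); x0,y0,x1,y1=R[n]
    hsv=cv2.cvtColor(im,cv2.COLOR_BGR2HSV); c=hsv[y0:y1,x0:x1]
    m=((c[...,0]>14)&(c[...,0]<34)&(c[...,1]>110)&(c[...,2]>70)).astype(np.uint8)
    k,l,s,ce=cv2.connectedComponentsWithStats(m,connectivity=8)
    v=im[y0:y1,x0:x1].copy(); v[m>0]=(0,255,0)
    cv2.imwrite(f"pics/{n}m.png",np.vstack([cv2.resize(a,None,fx=5,fy=5,interpolation=0) for a in (im[y0:y1,x0:x1],)]))
    cv2.imwrite(f"pics/{n}v.png",cv2.resize(v,None,fx=5,fy=5,interpolation=0))
    for i in range(1,k):
        if s[i,4]>3: print(n,i,s[i]+[x0,y0,0,0,0],ce[i]+[x0,y0],ray(n,ce[i]+[x0,y0])[0])
    ys,xs=np.nonzero(m); P=ray(n,np.c_[xs+x0,ys+y0]); np.save(n+"P.npy",np.c_[P[:,:2],xs+x0,ys+y0])
E
```

```text
top 6 [202 141   3   3   4] [203.25 142.  ] [0.7121 0.1687 0.044 ]
top 7 [189 143   3   5   6] [189.8333 145.1667] [0.6981 0.2112 0.044 ]
top 8 [195 165  22  19  47] [202.1915 173.766 ] [0.6051 0.1616 0.044 ]
top 10 [169 175   5   8  10] [171.1 179. ] [0.5804 0.2593 0.044 ]
top 14 [279 178   3   3   5] [280. 179.] [ 0.6063 -0.0886  0.044 ]
top 15 [226 181   3   2   4] [227.   181.25] [0.5863 0.0799 0.044 ]
top 16 [231 180  24  14  31] [243.5484 183.4839] [0.5829 0.0266 0.044 ]
top 17 [279 180   6  12  13] [281.5385 185.1538] [ 0.5864 -0.0947  0.044 ]
top 18 [220 182   3   2   5] [221.2 182.4] [0.5812 0.0981 0.044 ]
top 19 [170 184   3   3   5] [171. 185.] [0.5607 0.2573 0.044 ]
top 20 [174 186   6   4  10] [176.4 187.4] [0.5542 0.2392 0.044 ]
top 21 [254 192   4   9   9] [255.3333 196.    ] [ 0.5449 -0.0139  0.044 ]
top 22 [234 195  12  12 110] [239.4091 200.5182] [0.5266 0.0353 0.044 ]
top 23 [259 218   7  12  14] [262.     224.2143] [ 0.4564 -0.0413  0.044 ]
top 24 [249 223   3   2   4] [249.75 223.5 ] [ 0.4557 -0.0029  0.044 ]
side 1 [245 190  12   7  65] [250.0462 193.0462] [ 0.5545 -0.0378  0.044 ]
side 2 [217 199  14  17  48] [222.875  207.1042] [0.5855 0.0774 0.044 ]
side 5 [190 217  10   6  32] [193.25   219.5312] [0.624 0.176 0.044]
side 6 [209 216   7   4   9] [211.8889 217.6667] [0.5825 0.1421 0.044 ]
side 7 [201 219   5   2   8] [203.    219.375] [0.5999 0.1619 0.044 ]
```

View pics/topm.png

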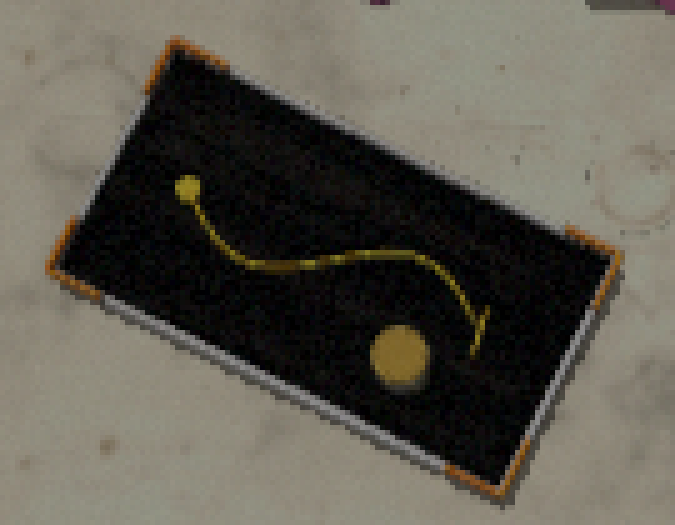

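View pics/sidem.png

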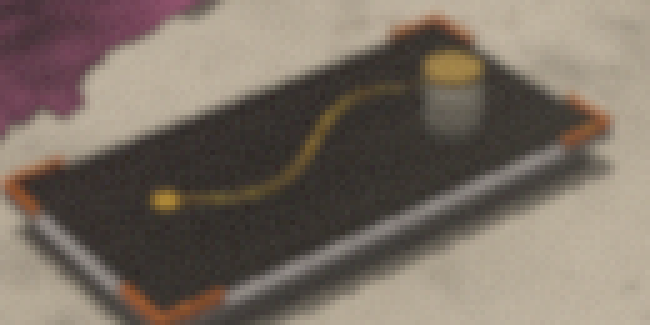

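View pics/topv.png

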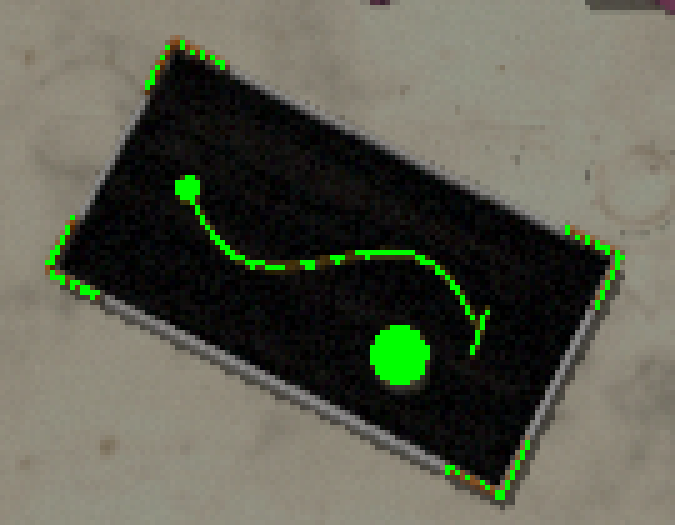

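```bash
python3 - <<'E'
from h import *
from scipy.interpolate import splprep, splev
np.set_printoptions(precision=4,suppress=True)
W=(np.array([(187,188),(197,210),(212,235),(235,256),(265,266),(295,266),(325,260),(360,254),(410,252),(438,265),(460,290),(479,330)])-2)/5+[160,130]
tck,_=splprep(W.T,s=2.0); u=np.linspace(0,1,400); c=np.array(splev(u,tck)).T
P=ray("top",c); L=np.r_[0,np.cumsum(np.hypot(*np.diff(P[:,:2],axis=0).T))]; print("len",L[-1])
s=np.linspace(0,L[-1],17); Q=np.c_[np.interp(s,L,P[:,0]),np.interp(s,L,P[:,1])]
np.save("Q.npy",Q)
q=np.load("sideP.npy"); q=q[(q[:,2]<232)]   # side line pixels
d=q[:,None,:2]-P[None,:,:2]; i=np.argmin(np.hypot(d[...,0],d[...,1]),1)
print("side-top offset mean",d[np.arange(len(q)),i].mean(0), "max",np.abs(d[np.arange(len(q)),i]).max(0))
cor=(np.array([(177,42),(48,270),(500,497),(622,255)])-2)/5+[160,130]; C=ray("top",cor,.039)[:,:2]
print("lips",C,np.hypot(*(C-np.roll(C,-1,0)).T))
o=bot.get_obs(); p=o["eef_pos"]; from scipy.spatial.transform import Rotation as Ro
R=Ro.from_quat(o["tool_rot"]).as_matrix(); print(R)
ab=np.c_[Q-p[:2],np.zeros(17)]@R*100
print(np.c_[s*1000,Q,ab[:,:2]])
E
```

```text
len 0.2419298207440405
side-top offset mean [ 0.0005 -0.001 ] max [0.0102 0.0148]
lips [[ 0.7256  0.1978]
 [ 0.5661  0.2647]
 [ 0.4414 -0.0349]
 [ 0.6033 -0.102 ]] [0.173  0.3245 0.1752 0.3238]
[[-0.9744  0.2249 -0.0005]
 [ 0.2249  0.9744 -0.0018]
 [ 0.     -0.0019 -1.    ]]
[[  0.       0.6267   0.1804 -57.0125 -18.2762]
 [ 15.1206   0.6128   0.1744 -55.7954 -19.1703]
 [ 30.2412   0.6003   0.166  -54.7584 -20.2675]
 [ 45.3618   0.5897   0.1552 -53.9721 -21.5551]
 [ 60.4825   0.5823   0.1421 -53.5485 -23.0008]
 [ 75.6031   0.5792   0.1274 -53.5779 -24.5074]
 [ 90.7237   0.5796   0.1123 -53.9552 -25.9695]
 [105.8443   0.5821   0.0974 -54.5276 -27.3684]
 [120.9649   0.5854   0.0826 -55.1854 -28.7299]
 [136.0855   0.5888   0.0679 -55.8492 -30.0884]
 [151.2061   0.5915   0.053  -56.4429 -31.4785]
 [166.3268   0.5923   0.0379 -56.8642 -32.9289]
 [181.4474   0.5899   0.023  -56.9603 -34.4331]
 [196.568    0.5829   0.0097 -56.5851 -35.8905]
 [211.6886   0.5723  -0.001  -55.7908 -37.1719]
 [226.8092   0.5595  -0.0089 -54.7176 -38.233 ]
 [241.9298   0.5453  -0.0142 -53.4573 -39.0645]]
```

Emit:
send_rows(
  motion="1 -4.5 -1.5 0; 1 -9 -3 0; 1 -13.5 -4.5 0; 1 -18 -6 0; 1 -22.5 -7.5 0",
)

```text
schema error: expected 5 numbers
```

Emit:
send_rows(
  motion="1 -4.5 -1.5 0 0; 1 -9 -3 0 0; 1 -13.5 -4.5 0 0; 1 -18 -6 0 0; 1 -22.5 -7.5 0 0",
)

```text
clock: 0.6
eef_pos: [0.3159, 0.3622, 0.231]
tool_rot: [0.113, 0.994, -0.0, -0.0]
ft_force: [0.3, 0.2, 0.3]
grip_width: 0.0121
grasp_force: 0.0
```

Emit:
send_rows(
  motion="1 -4.5 -1.5 0 0; 1 -9 -3 0 0; 1 -13.5 -4.5 0 0; 1 -18 -6 0 0; 1 -22.5 -7.5 0 0",
)

```text
clock: 1.1
eef_pos: [0.5184, 0.2384, 0.2308]
tool_rot: [0.113, 0.994, -0.0, -0.0]
ft_force: [-0.1, 1.1, -0.1]
grip_width: 0.0002
grasp_force: 0.0
```

Emit:
send_rows(
  motion="1 -4 -1 3 0; 1 -8 -2 7 0; 1 -12 -3.3 11 0; 1 -12 -3.3 13 0; 1 -12 -3.3 13 0",
)

```text
clock: 1.6
eef_pos: [0.6239, 0.1779, 0.0943]
tool_rot: [0.115, 0.993, -0.002, -0.006]
ft_force: [-1.7, -1.0, 0.0]
grip_width: -0.0003
grasp_force: 0.0
```

```bash
cat >d.py <<'E'
from h import *
from scipy.spatial.transform import Rotation as Ro
import sys
np.set_printoptions(precision=3,suppress=True)
o=bot.get_obs(); p=o["eef_pos"]; R=Ro.from_quat(o["tool_rot"]).as_matrix(); Q=np.load("Q.npy")
print(o["clock"],p,o["grip_width"],o["ft_force"]); print(R)
print((np.c_[Q-p[:2],np.zeros(17)]@R*100)[:,:2])
E
python3 d.py
```

```text
1.6 [0.624 0.178 0.094] -0.00030870229421993254 [-1.68  -0.995  0.036]
[[-0.974  0.228 -0.011]
 [ 0.228  0.974 -0.004]
 [ 0.01  -0.006 -1.   ]]
[[ -0.215   0.307]
 [  1.     -0.591]
 [  2.033  -1.691]
 [  2.816  -2.981]
 [  3.235  -4.428]
 [  3.201  -5.934]
 [  2.819  -7.395]
 [  2.243  -8.792]
 [  1.581 -10.152]
 [  0.913 -11.508]
 [  0.315 -12.897]
 [ -0.11  -14.346]
 [ -0.211 -15.85 ]
 [  0.16  -17.308]
 [  0.95  -18.592]
 [  2.02  -19.656]
 [  3.278 -20.491]]
```

Emit:
send_rows(
  motion="1 0 0 2 0; 1 0 0 3.5 0; 1 0 0 4.5 0; 1 0 0 4.5 0; 1 0 0 4.5 0",
)

```text
clock: 2.1
eef_pos: [0.6268, 0.1813, 0.0575]
tool_rot: [0.113, 0.994, 0.0, 0.001]
ft_force: [0.0, 0.1, 0.4]
grip_width: 0.0003
grasp_force: 0.0
```

Emit:
send_rows(
  motion="1 0 0 0 0; 1 0 0 0 0; 1 0 0 0 0",
)

```text
clock: 2.4
eef_pos: [0.6271, 0.1808, 0.0572]
tool_rot: [0.113, 0.994, 0.0, 0.001]
ft_force: [0.9, 0.3, -0.5]
grip_width: 0.0
grasp_force: 0.0
```

```bash
python3 d.py; python3 - <<'E'
from h import *
ims=[]
for n,(x,y) in {"top":(200,175),"side":(205,205)}.items():
    im=vision.camera(n)[:,:,::-1]; ims.append(cv2.resize(im[y-45:y+45,x-45:x+45],None,fx=4,fy=4,interpolation=0))
cv2.imwrite("pics/chk.png",np.hstack(ims))
E
```

```text
2.4 [0.627 0.181 0.057] 3.454953560892962e-05 [ 0.867  0.329 -0.487]
[[-0.974  0.225  0.001]
 [ 0.225  0.974  0.   ]
 [-0.001  0.001 -1.   ]]
[[  0.027  -0.056]
 [  1.244  -0.95 ]
 [  2.281  -2.047]
 [  3.067  -3.335]
 [  3.491  -4.78 ]
 [  3.461  -6.287]
 [  3.084  -7.749]
 [  2.512  -9.148]
 [  1.854 -10.509]
 [  1.19  -11.868]
 [  0.596 -13.258]
 [  0.175 -14.708]
 [  0.079 -16.213]
 [  0.454 -17.67 ]
 [  1.249 -18.951]
 [  2.322 -20.012]
 [  3.582 -20.844]]
```

View pics/chk.png

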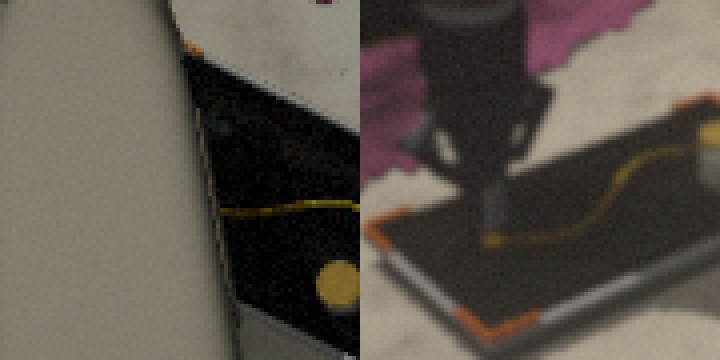

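The side view shows the closed fingertips right above the dot, at crop (490,238). The arm hides the dot in the top view. Now I'll lower gently.

Emit:
send_rows(
  motion="1 0 0 0.6 0; 1 0 0 1.0 0; 1 0 0 1.3 0; 1 0 0 1.5 0; 1 0 0 1.5 0",
)

```text
clock: 3.0
eef_pos: [0.6264, 0.1806, 0.0411]
tool_rot: [0.113, 0.994, -0.0, -0.0]
ft_force: [-2.2, -1.4, 3.1]
grip_width: -0.0002
grasp_force: 1.6
```

Emit:
send_rows(
  motion="1 0 0 0.1 0; 1 0 0 0.15 0; 1 0 0 0.15 0; 1 0 0 0.15 0",
)

```text
clock: 3.4
eef_pos: [0.6264, 0.1806, 0.0399]
tool_rot: [0.113, 0.994, -0.0, -0.0]
ft_force: [-2.8, -1.2, 4.0]
grip_width: 0.0003
grasp_force: 2.1
```

Emit:
send_rows(
  motion="1 0.6 -0.45 0 0; 1 1.2 -0.9 0 0; 1 1.75 -1.45 0 0; 1 2.25 -2.0 0 0; 1 2.25 -2.0 0 0",
)

```text
clock: 3.9
eef_pos: [0.5991, 0.1655, 0.04]
tool_rot: [0.113, 0.994, -0.0, -0.0]
ft_force: [0.0, 0.1, 5.1]
grip_width: -0.0
grasp_force: 2.0
```

Emit:
send_rows(
  motion="1 0.4 -0.6 0 0; 1 0.8 -1.3 0 0; 1 1.0 -2.0 0 0; 1 1.2 -2.7 0 0; 1 1.2 -2.7 0 0",
)

```text
clock: 4.4
eef_pos: [0.5814, 0.1412, 0.0396]
tool_rot: [0.114, 0.994, -0.001, -0.001]
ft_force: [-0.5, -0.8, 4.2]
grip_width: -0.0
grasp_force: 2.2
```

Emit:
send_rows(
  motion="1 0.05 -0.75 0 0; 1 0 -1.5 0 0; 1 -0.2 -2.25 0 0; 1 -0.4 -3.0 0 0; 1 -0.4 -3.0 0 0",
)

```text
clock: 4.9
eef_pos: [0.5794, 0.1107, 0.0396]
tool_rot: [0.114, 0.993, -0.001, -0.0]
ft_force: [0.3, -1.3, 3.5]
grip_width: 0.0001
grasp_force: 2.2
```

Emit:
send_rows(
  motion="1 -0.25 -0.7 0 0; 1 -0.55 -1.4 0 0; 1 -0.9 -2.1 0 0; 1 -1.2 -2.75 0 0; 1 -1.2 -2.75 0 0",
)

```text
clock: 5.4
eef_pos: [0.5855, 0.0813, 0.0397]
tool_rot: [0.114, 0.993, -0.001, 0.0]
ft_force: [0.5, -0.4, 4.2]
grip_width: -0.0001
grasp_force: 2.1
```

Emit:
send_rows(
  motion="1 -0.35 -0.7 0 0; 1 -0.7 -1.35 0 0; 1 -1.0 -2.05 0 0; 1 -1.3 -2.75 0 0; 1 -1.3 -2.75 0 0",
)

```text
clock: 5.9
eef_pos: [0.592, 0.0516, 0.0398]
tool_rot: [0.114, 0.993, -0.001, 0.0]
ft_force: [0.6, -0.7, 4.1]
grip_width: 0.0003
grasp_force: 2.1
```

Emit:
send_rows(
  motion="1 -0.2 -0.7 0 0; 1 -0.4 -1.45 0 0; 1 -0.5 -2.2 0 0; 1 -0.5 -2.95 0 0; 1 -0.5 -2.95 0 0",
)

```text
clock: 6.4
eef_pos: [0.5898, 0.0216, 0.0399]
tool_rot: [0.114, 0.993, -0.001, 0.0]
ft_force: [1.3, -0.7, 4.3]
grip_width: 0.0003
grasp_force: 2.1
```

Emit:
send_rows(
  motion="1 0.15 -0.75 0 0; 1 0.4 -1.45 0 0; 1 0.75 -2.1 0 0; 1 1.15 -2.75 0 0; 1 1.15 -2.75 0 0",
)

```text
clock: 6.9
eef_pos: [0.5713, -0.0021, 0.0398]
tool_rot: [0.114, 0.994, -0.001, -0.001]
ft_force: [-0.5, -0.8, 4.3]
grip_width: 0.0002
grasp_force: 2.1
```

Emit:
send_rows(
  motion="1 0.55 -0.55 0 0; 1 1.1 -1.05 0 0; 1 1.7 -1.5 0 0; 1 2.35 -1.9 0 0; 1 2.35 -1.9 0 0",
)

```text
clock: 7.4
eef_pos: [0.5435, -0.0147, 0.0397]
tool_rot: [0.113, 0.994, -0.001, -0.001]
ft_force: [-0.5, 0.1, 5.2]
grip_width: -0.0001
grasp_force: 2.1
```

Emit:
send_rows(
  motion="1 0 0 0 0; 1 0 0 0 0",
)

```text
clock: 7.6
eef_pos: [0.5435, -0.0146, 0.0392]
tool_rot: [0.113, 0.994, -0.001, -0.002]
ft_force: [-2.8, -2.1, 4.4]
grip_width: -0.0003
grasp_force: 2.3
```

Contact held the whole way and the fingertips are at the crossbar. Lifting clear.

Emit:
send_rows(
  motion="1 0 0 -1 0; 1 0 0 -3 0; 1 0 0 -6 0; 1 0 0 -10 0; 1 0 0 -14 0",
)

```text
clock: 8.1
eef_pos: [0.5445, -0.0135, 0.1806]
tool_rot: [0.113, 0.994, 0.0, -0.001]
ft_force: [1.4, -0.1, 0.7]
grip_width: 0.0004
grasp_force: 0.0
```

Emit:
send_rows(
  motion="1 0 0 0 0; 1 0 0 0 0; 1 0 0 0 0; 1 0 0 0 0; 1 0 0 0 0",
)

```text
clock: 8.6
eef_pos: [0.5444, -0.0139, 0.1783]
tool_rot: [0.113, 0.994, -0.0, -0.002]
ft_force: [-0.2, 0.0, -1.1]
grip_width: -0.0
grasp_force: 0.0
```

```bash
python3 - <<'E'
from h import *
cv2.imwrite("pics/end.png",vision.camera("side")[:,:,::-1])
E
```

```text
(no output)
```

View pics/end.png

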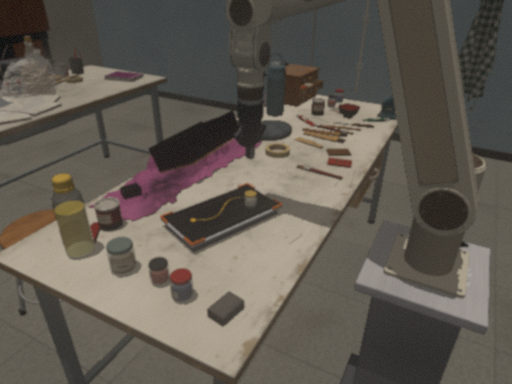

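The arm is clear, the board is on its stand at about (222,215), the yellow jar is still at (250,198), and the other objects look unmoved.

```bash
python3 -c "
from workcell import workorder
print(workorder.job_done())"
```

```text
the job is handed in; nothing more can be done
None
```

I stroked the gold line from dot to crossbar, with about 4 N and 4 mm of sink wherever I took a reading, then lifted clear and handed the job in; the board and jars look undisturbed, but the hand-in returned no verdict.

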